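# Make up two orders at the coffee van's window

### The arm

A 6-joint arm with a two-finger parallel gripper is mounted at the origin on the work surface. World frame = base frame: x ahead of the robot, y to its left, z up, the work surface at z = 0. Lengths are in m, angles in rad, forces in N, time in s.
With the tool pointing down it reaches from about 0.3 to 0.775 m from the base axis. Payload 14.6 kg.
Tool frame: the origin (TCP) lies on the centre line of the jaws, within the pads' length; the fingertips stand 19 mm ahead of it and the grasp point (between the pads) is the TCP; z points along the fingers, x is the direction in which the jaws open and shut, and the axes are right-handed (so a half turn about z gives the same grasp; the last joint's range is limited). The gripper opens to 94 mm and grips with 3 to 60 N. Pads are 16 mm wide; open, the fingers measure 119 mm over their backs; the gripper's body (75 mm by 177 mm) begins 78 mm behind the grasp point.
Start: joints at [1.28, 0.3, 1.521, -0, 1.321, -0.067], TCP at [0.122, 0.536, 0.224] pointing down, gripper open.
Joint ranges: [-3.03, 3.03], [-0.79, 2.21], [0.23, 2.52], [-1.04, 4.18], [0, 3.07], [-2.55, 2.55]. Speed limits (rad/s): [2.22, 2.22, 2.57, 3.14, 3.14, 3.14].

### API

Orientations are given as [roll, pitch, yaw] about the fixed x, y, z axes, in that order (R = Rz(yaw) Ry(pitch) Rx(roll)).
In Python, from station import ctrl, imaging gives the robot as it stands.
- The arm moves only by the shell command python3 -m handwheel 'ROWS' [OPENING] [FORCE]. ROWS is JSON, a list that holds one entry, the list of rows, each a list of 4 numbers: the shift along the tool's x, y, z in m, then the turn about the tool's z in rad. A call has 1 to 10 rows; each row shifts and turns the pose as measured when the row begins, along the tool's axes as they then stand; what a row does not reach is not made up. A row lasts 1/10 s, in which the tool goes at most 50 mm and 8.59 degrees, less where a joint would pass 70% of its speed; a pose out of reach is approached as far as the arm can. A call is refused whole if a number of a shift passes 0.05 or a number of a turn 0.15, either way. A call with a gripper value outside its range is refused whole. OPENING is the finger opening in m, from 0 to 0.094, set as the call begins (- or left out, the last holds). The fingers move at their own pace and stop on an object; FORCE is the grip in N (left out, the last holds). Time passes only in rows, so rows that do not move let the fingers close. It gives the time, the measured TCP pose, the force and the opening at its end, in the units of the state.
- ctrl.get_obs(): the state, without advancing time (a new reading comes with each control period).
- imaging.camera(name): name is "side" or "top"; returns the picture (480x640x3 uint8, red, green, blue); there is no depth.
- imaging.camera_model(name): a dict with "camera_matrix" (3x3 intrinsics, pixels), "k1" (the pictures are not rectified: a ray, as slopes to the right and down, at radius r is drawn at 1 + k1 r^2 times it, then the intrinsics apply), "position" and "attitude" of the camera in the world. Camera axes: x right, y up, looking along -z (the intrinsics and any distortion apply to the point x, -y, -z); pixel columns grow to the right and rows downward; lengths in m; the calibration is good to about 2 mm. A picture is of the moment at which its call begins. camera_model takes no time and is no camera call.
- ctrl.hand_in(): hands the job in, once; it reports no verdict.
The state is a dict: "time_s": time; "qpos": joint angles; "joint_vel": joint speeds; "tau": joint torques, N m; "ee_pos": TCP position; "eef_rot": TCP orientation; "force": force on the tool from outside, world axes, zero at the start; "moment": the same for the moment, N m; "grip_width": finger opening in m.
Only numpy, scipy, OpenCV 4.12 (cv2) and the standard library are available. Lean on these libraries where they do the work, as an engineer would, in place of code of your own. Each camera call takes 0.05 s, during which the arm holds its last target. There are 200 camera calls.

### The job

Make up the two orders: on the blue tray the tall black cup and a macaron, on the yellow tray the short white cup, the honey jar and a macaron. Each goes upright inside its mark, the cup on the black mark, the jar on the brown cork, the macaron on the white paper, so the blue tray's cork stays empty. Set out the cups and the jar first (in any order) and then deal the macarons from the counter, one to the blue tray and after it one to the yellow, leaving the tamper, the gel bottle and the sugar shaker where they stand.

Things in the scene. Friction and masses are not known exactly. Their poses are not given: they have to be found in the camera images.
- black_cup_mid (a point): tall black travel cup with a white lid: 84 mm high, straight sides of 54 mm diameter, a slightly narrower domed lid (the top 10 mm), about 160 g. Stands on the counter. Point: on its axis, half-way up (42 mm above its foot).
- white_cup_mid (a point): short white travel cup with a green lid: 64 mm high, straight sides of 54 mm diameter, a slightly narrower domed lid (the top 10 mm), about 160 g. Stands on the counter. Point: on its axis, half-way up (32 mm above its foot).
- honey_jar_mid (a point): small amber glass honey jar with a brass lid: 56 mm high, 50 mm diameter, about 110 g. Stands on the counter. Point: on its axis, half-way up (28 mm above its foot).
- macaron1_mid (a point): pink macaron, one of two alike (either may go to either tray): a stiff round sweet, 48 mm diameter, 24 mm thick, lying flat, about 30 g. Point: its centre, half-way up.
- macaron2_mid (a point): pink macaron, one of two alike (either may go to either tray): a stiff round sweet, 48 mm diameter, 24 mm thick, lying flat, about 30 g. Point: its centre, half-way up.
- blue_tray: blue serving tray, fixed: a flat plate without rim, 110 mm (its x) by 270 mm (its y) by 10 mm thick. Origin: centre of the tray's underside; z up. On its top (10 mm above the origin) are three round marks of 76 mm diameter on the tray's long centre line, flush with the top: the black rubber mark for the drink centred at y = +85 mm, the brown cork mark for the jar at y = 0, the white paper mark for the macaron at y = -85 mm (all x = 0).
- yellow_tray: yellow serving tray, fixed: a flat plate without rim, 110 mm (its x) by 270 mm (its y) by 10 mm thick. Origin: centre of the tray's underside; z up. On its top (10 mm above the origin) are three round marks of 76 mm diameter on the tray's long centre line, flush with the top: the black rubber mark for the drink centred at y = +85 mm, the brown cork mark for the jar at y = 0, the white paper mark for the macaron at y = -85 mm (all x = 0).
- tamper: coffee tamper, steel foot 58 mm diameter with a dark wooden knob handle, 82 mm high, loose: leave it alone. Origin: centre of its underside.
- gel_bottle: hand-gel pump bottle, pale with a purple band and white pump, 66 mm diameter, 155 mm high; its spout reaches 37 mm from its axis towards its own -x; loose: leave it alone. Origin: centre of its underside.
- sugar_shaker: cream sugar shaker with a steel top, 64 mm diameter, 108 mm high, loose: leave it alone. Origin: centre of its underside.

How it is judged:
On the way, in this order (a step that is already met when the one before it is completed fails the run):
1. the black cup stands on the blue tray's black mark, the white cup on the yellow tray's black mark and the honey jar on the yellow tray's cork mark, while both macarons still lie on the counter (x of black_cup_mid in the frame of blue_tray between -0.015 and 0.015 m and y of black_cup_mid in the frame of blue_tray between 0.07 and 0.1 m and z of black_cup_mid in the frame of blue_tray between 0.048 and 0.056 m and angle between each of black_cup_mid, white_cup_mid, honey_jar_mid's own z axis and vertical below 0.15 rad and linear speed of each of black_cup, white_cup, honey_jar below 0.02 m/s and x of white_cup_mid in the frame of yellow_tray between -0.015 and 0.015 m and y of white_cup_mid in the frame of yellow_tray between 0.07 and 0.1 m and z of white_cup_mid in the frame of yellow_tray between 0.038 and 0.046 m and x of honey_jar_mid in the frame of yellow_tray between -0.015 and 0.015 m and y of honey_jar_mid in the frame of yellow_tray between -0.015 and 0.015 m and z of honey_jar_mid in the frame of yellow_tray between 0.034 and 0.042 m and height (world z) of each of macaron1_mid, macaron2_mid below 0.018 m), for 0.2 s.
2. one macaron lies on the blue tray's white mark, while the other still lies on the counter ((((x of macaron1_mid in the frame of blue_tray between -0.015 and 0.015 m and y of macaron1_mid in the frame of blue_tray between -0.1 and -0.07 m and z of macaron1_mid in the frame of blue_tray between 0.018 and 0.026 m and angle between macaron1_mid's own z axis and vertical below 0.15 rad and linear speed of macaron1 below 0.02 m/s) and height (world z) of macaron2_mid below 0.018 m) or ((x of macaron2_mid in the frame of blue_tray between -0.015 and 0.015 m and y of macaron2_mid in the frame of blue_tray between -0.1 and -0.07 m and z of macaron2_mid in the frame of blue_tray between 0.018 and 0.026 m and angle between macaron2_mid's own z axis and vertical below 0.15 rad and linear speed of macaron2 below 0.02 m/s) and height (world z) of macaron1_mid below 0.018 m))), for 0.2 s.
3. the other macaron lies on the yellow tray's white mark ((((x of macaron1_mid in the frame of blue_tray between -0.015 and 0.015 m and y of macaron1_mid in the frame of blue_tray between -0.1 and -0.07 m and z of macaron1_mid in the frame of blue_tray between 0.018 and 0.026 m and angle between macaron1_mid's own z axis and vertical below 0.15 rad and linear speed of macaron1 below 0.02 m/s) and (x of macaron2_mid in the frame of yellow_tray between -0.015 and 0.015 m and y of macaron2_mid in the frame of yellow_tray between -0.1 and -0.07 m and z of macaron2_mid in the frame of yellow_tray between 0.018 and 0.026 m and angle between macaron2_mid's own z axis and vertical below 0.15 rad and linear speed of macaron2 below 0.02 m/s)) or ((x of macaron2_mid in the frame of blue_tray between -0.015 and 0.015 m and y of macaron2_mid in the frame of blue_tray between -0.1 and -0.07 m and z of macaron2_mid in the frame of blue_tray between 0.018 and 0.026 m and angle between macaron2_mid's own z axis and vertical below 0.15 rad and linear speed of macaron2 below 0.02 m/s) and (x of macaron1_mid in the frame of yellow_tray between -0.015 and 0.015 m and y of macaron1_mid in the frame of yellow_tray between -0.1 and -0.07 m and z of macaron1_mid in the frame of yellow_tray between 0.018 and 0.026 m and angle between macaron1_mid's own z axis and vertical below 0.15 rad and linear speed of macaron1 below 0.02 m/s)))), for 0.2 s.
At the end, for the whole second after the job is handed in: Black cup and a macaron on the blue tray, white cup, honey jar and the other macaron on the yellow, each on its own mark: centre within 15 mm of the mark's along the tray's x and y, resting on the tray (height within 4 mm), upright within 0.15 rad, slower than 0.02 m/s (x of black_cup_mid in the frame of blue_tray between -0.015 and 0.015 m and y of black_cup_mid in the frame of blue_tray between 0.07 and 0.1 m and z of black_cup_mid in the frame of blue_tray between 0.048 and 0.056 m and angle between each of black_cup_mid, white_cup_mid, honey_jar_mid's own z axis and vertical below 0.15 rad and linear speed of each of black_cup, white_cup, honey_jar below 0.02 m/s and x of white_cup_mid in the frame of yellow_tray between -0.015 and 0.015 m and y of white_cup_mid in the frame of yellow_tray between 0.07 and 0.1 m and z of white_cup_mid in the frame of yellow_tray between 0.038 and 0.046 m and x of honey_jar_mid in the frame of yellow_tray between -0.015 and 0.015 m and y of honey_jar_mid in the frame of yellow_tray between -0.015 and 0.015 m and z of honey_jar_mid in the frame of yellow_tray between 0.034 and 0.042 m and (((x of macaron1_mid in the frame of blue_tray between -0.015 and 0.015 m and y of macaron1_mid in the frame of blue_tray between -0.1 and -0.07 m and z of macaron1_mid in the frame of blue_tray between 0.018 and 0.026 m and angle between macaron1_mid's own z axis and vertical below 0.15 rad and linear speed of macaron1 below 0.02 m/s) and (x of macaron2_mid in the frame of yellow_tray between -0.015 and 0.015 m and y of macaron2_mid in the frame of yellow_tray between -0.1 and -0.07 m and z of macaron2_mid in the frame of yellow_tray between 0.018 and 0.026 m and angle between macaron2_mid's own z axis and vertical below 0.15 rad and linear speed of macaron2 below 0.02 m/s)) or ((x of macaron2_mid in the frame of blue_tray between -0.015 and 0.015 m and y of macaron2_mid in the frame of blue_tray between -0.1 and -0.07 m and z of macaron2_mid in the frame of blue_tray between 0.018 and 0.026 m and angle between macaron2_mid's own z axis and vertical below 0.15 rad and linear speed of macaron2 below 0.02 m/s) and (x of macaron1_mid in the frame of yellow_tray between -0.015 and 0.015 m and y of macaron1_mid in the frame of yellow_tray between -0.1 and -0.07 m and z of macaron1_mid in the frame of yellow_tray between 0.018 and 0.026 m and angle between macaron1_mid's own z axis and vertical below 0.15 rad and linear speed of macaron1 below 0.02 m/s)))); the robot touches nothing.
It fails at once if the tamper is moved more than 20 mm (distance of tamper from where it was at the start of the episode above 0.02 m).
It fails at once if the gel bottle is moved more than 20 mm (distance of gel_bottle from where it was at the start of the episode above 0.02 m).
It fails at once if the sugar shaker is moved more than 20 mm (distance of sugar_shaker from where it was at the start of the episode above 0.02 m).
It also fails if it takes over 134 s, if anything falls off the work surface, if the arm or the gripper's body presses on something with over 40 N, if the wrist force passes 120 N, or if a joint passes its speed limit or range.

## Working session

There is one attempt and no reset: what is moved stays moved. The work goes in short steps, Python scripts to look and compute and a shell command to move; the robot and the scene stay as the last step left them, time stands still between calls to the robot, and variables do not carry over. Pictures are saved under pics/ and viewed, about 12 in all and at most 16, crops included, and the job is handed in when it is done.

```bash
mkdir -p pics; ls; cat > h.py <<'E'
import numpy as np,cv2
from station import ctrl,imaging
from scipy.spatial.transform import Rotation as R
def rot(m):
    a=np.array(m["attitude"],float)
    return a if a.shape==(3,3) else (R.from_euler('xyz',a).as_matrix() if a.size==3 else None)
def px2w(name,u,v,z):
    m=imaging.camera_model(name);K=np.array(m["camera_matrix"]);k=m["k1"]
    p=np.array([(u-K[0,2])/K[0,0],(v-K[1,2])/K[1,1]]);q=p.copy()
    for _ in range(30): q=p/(1+k*(q@q))
    d=rot(m)@np.array([q[0],-q[1],-1]);c=np.array(m["position"])
    return (c+d*(z-c[2])/d[2]).round(4)
def w2px(name,P):
    m=imaging.camera_model(name);K=np.array(m["camera_matrix"]);k=m["k1"]
    c=rot(m).T@(np.array(P)-np.array(m["position"]));q=np.array([c[0],-c[1]])/-c[2]
    q=q*(1+k*(q@q));return K[:2,:2]@q+K[:2,2]
def snap(name,f,crop=None,s=1):
    im=imaging.camera(name)[:,:,::-1]
    if crop: im=im[crop[1]:crop[3],crop[0]:crop[2]]
    cv2.imwrite("pics/"+f,cv2.resize(im,None,fx=s,fy=s,interpolation=cv2.INTER_CUBIC))
def st():
    o=ctrl.get_obs()
    print({k:np.round(o[k],4).tolist() for k in o})
E
python3 - <<'E'
from h import *
st()
for n in("top","side"): print(imaging.camera_model(n)); snap(n,n+"0.png")
E
```

```text
pics
{'time_s': 0.0, 'qpos': [1.2804, 0.3005, 1.5216, -0.0, 1.3207, -0.0666], 'joint_vel': [-0.001, 0.0012, -0.0008, 0.0013, -0.0011, -0.0009], 'tau': [-0.0001, -53.18, -35.2752, 0.0708, 0.0243, -0.0001], 'ee_pos': [0.122, 0.536, 0.2239], 'eef_rot': [-3.1415, 0.0012, 1.3469], 'force': [-0.9346, -0.4116, 0.1439], 'moment': [0.0028, 0.0136, -0.0051], 'grip_width': 0.0938}
{'camera_matrix': array([[537.52811273,   0.        , 314.1017243 ],
       [  0.        , 537.52811273, 229.09460028],
       [  0.        ,   0.        ,   1.        ]]), 'k1': 0.0021370838142207066, 'position': array([0.32322975, 0.00564577, 1.17377445]), 'attitude': array([ 0.20380882,  0.00328906, -1.55598406])}
{'camera_matrix': array([[472.1885579,   0.       , 316.1861351],
       [  0.       , 472.1885579, 244.4021332],
       [  0.       ,   0.       ,   1.       ]]), 'k1': 0.03535658752886133, 'position': array([ 0.49098198, -0.75686656,  0.641749  ]), 'attitude': array([ 0.91613379, -0.01993594, -0.04590321])}
```

View pics/top0.png

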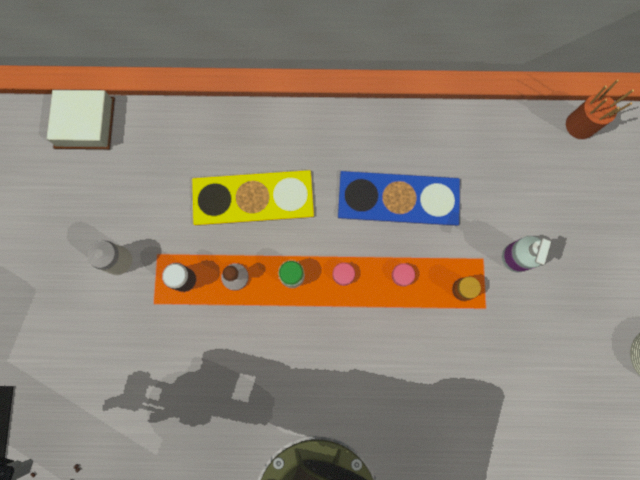

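View pics/side0.png

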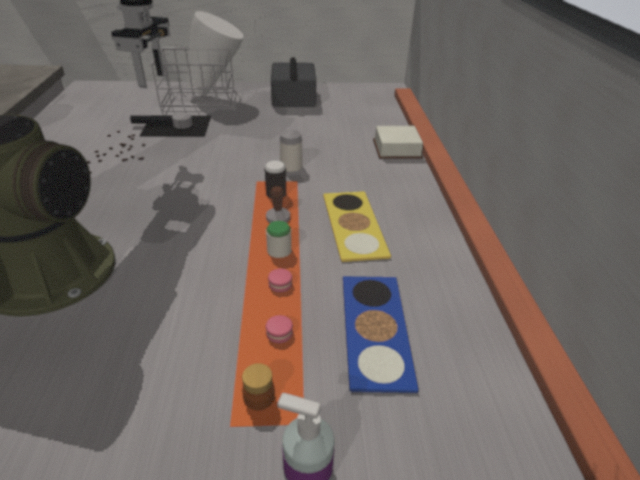

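The top view (x up, y left) shows the yellow tray at left, with its black mark at (214,199). The blue tray is at right, with its black mark at (361,195). On the orange strip, left to right, are the black cup (178,276), tamper (235,277), white cup (291,273), macarons (344,273) and (404,274), and jar (468,288). The shaker is at (104,255) and the gel bottle at (525,252). I'll enlarge this.

```bash
python3 - <<'E'
from h import *
im=cv2.imread("pics/top0.png")
cv2.imwrite("pics/c1.png",cv2.resize(im[160:310,145:315],None,fx=4.5,fy=4,interpolation=cv2.INTER_CUBIC)[:600])
cv2.imwrite("pics/c2.png",cv2.resize(im[160:310,315:495],None,fx=4,fy=4,interpolation=cv2.INTER_CUBIC))
E
```

```text
(no output)
```

View pics/c1.png

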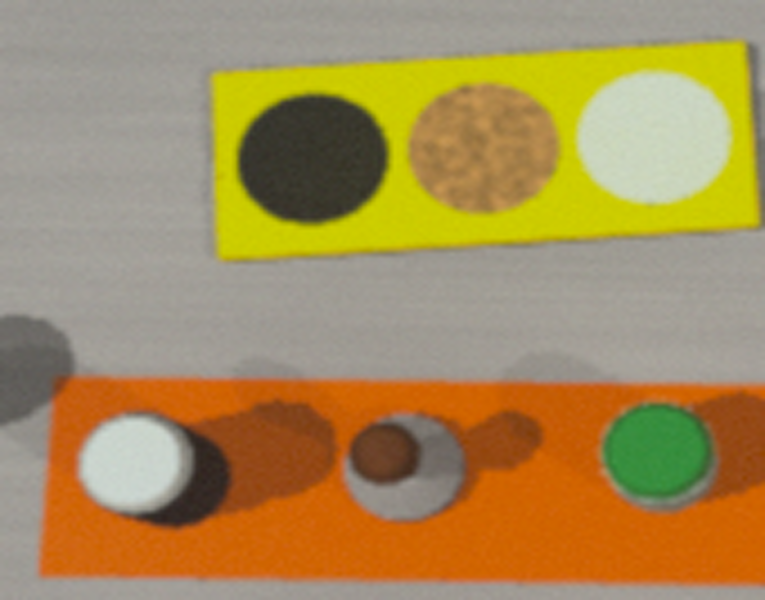

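View pics/c2.png

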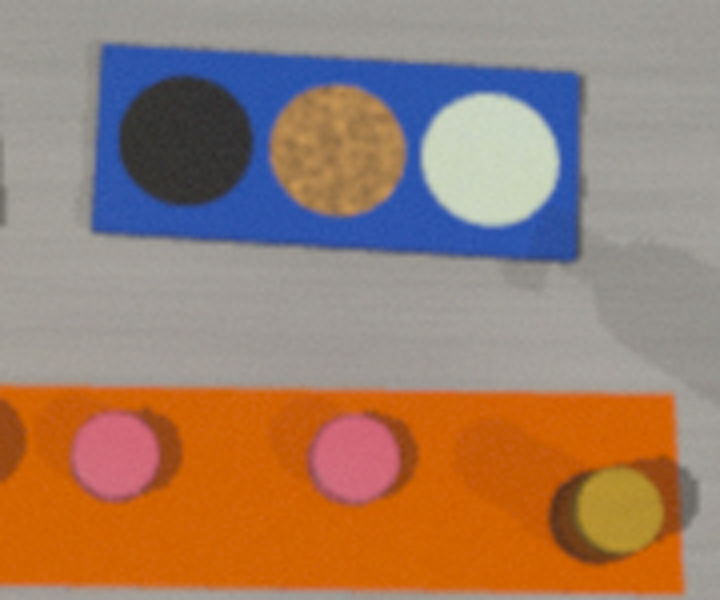

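The crops give these centres. In c1: yellow marks at (312,158), (484,148), (654,137), black-cup lid (134,463), tamper foot (405,467), green lid (657,451). In c2: blue marks at (186,141), (338,151), (490,160), macarons (117,455), (356,459), jar lid (619,510).

```bash
python3 - <<'E'
from h import *
A=lambda U,V,z:px2w("top",(U+.5)/4.5-.5+145,(V+.5)/4-.5+160,z)
B=lambda U,V,z:px2w("top",(U+.5)/4-.5+315,(V+.5)/4-.5+160,z)
o={}
o['yb']=A(312,158,.01);o['yc']=A(484,148,.01);o['yw']=A(654,137,.01)
o['bb']=B(186,141,.01);o['bc']=B(338,151,.01);o['bw']=B(490,160,.01)
o['black']=A(134,463,.08);o['tamper']=A(405,467,.015);o['white']=A(657,451,.061)
o['m1']=B(117,455,.02);o['m2']=B(356,459,.02);o['jar']=B(619,510,.055)
o['gel']=px2w("top",520,256,.06);o['shaker']=px2w("top",104,255,.106)
for k,p in o.items(): print(k,p,"side px",w2px("side",p).round(1))
for a,b in(('yb','yw'),('bb','bw')): d=o[a]-o[b];print(np.linalg.norm(d),np.arctan2(-d[0],d[1]))
E
python3 - <<'E'
import cv2
im=cv2.imread("pics/side0.png")
cv2.imwrite("pics/s1.png",cv2.resize(im[145:425,225:435],None,fx=2.1,fy=2.1,interpolation=cv2.INTER_CUBIC))
E
```

```text
yb [0.629  0.2382 0.01  ] side px [348.1 201.7]
yc [0.636  0.1528 0.01  ] side px [354.6 221.2]
yw [0.6435 0.0684 0.01  ] side px [362.2 242.9]
bb [ 0.6434 -0.0911  0.01  ] side px [372.3 292.6]
bc [ 0.6388 -0.1761  0.01  ] side px [376.4 325.2]
bw [ 0.6348 -0.2608  0.01  ] side px [381.6 363.5]
black [0.4486 0.2966 0.08  ] side px [275.2 165.7]
tamper [0.4558 0.1834 0.015 ] side px [278.1 212.9]
white [0.4605 0.0602 0.061 ] side px [278.6 227.1]
m1 [ 0.4651 -0.0526  0.02  ] side px [280.5 277. ]
m2 [ 0.4648 -0.1812  0.02  ] side px [279.3 325.5]
jar [ 0.4359 -0.3115  0.055 ] side px [257.8 374.9]
gel [ 0.502  -0.4186  0.06  ] side px [303.9 439.2]
shaker [0.4847 0.434  0.106 ] side px [289.5 132.4]
0.17041798613996118 0.0851879129154542
0.16991777423212673 -0.050634349301469796
```

View pics/s1.png

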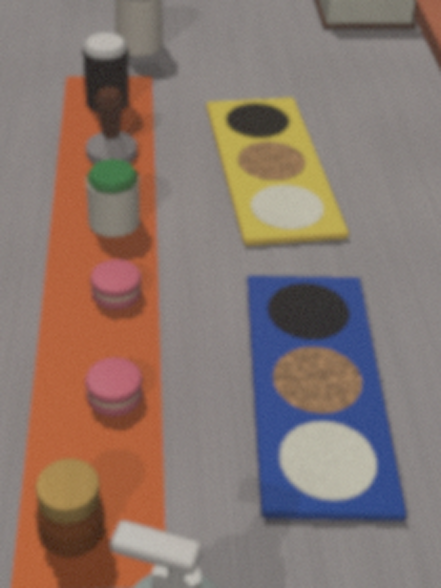

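Both views agree within about 1 cm, and the marks agree to about 1 px. I'll grasp everything with the jaws along world x (yaw 0). First I turn, then move over the black cup.

```bash
python3 -m handwheel '[[[0,0,0,0.15],[0,0,0,0.15],[0,0,0,0.15],[0,0,0,0.15],[0,0,0,0.15],[0,0,0,0.15],[0,0,0,0.15],[0,0,0,0.15],[0,0,0,0.15],[0,0,0,0]]]' 0.094 20
```

```text
time_s: 1.1
ee_pos: [0.1216, 0.5347, 0.2204]
eef_rot: [3.134, 0.002, -0.012]
force: [1.1, 0.4, -0.0]
grip_width: 0.0939
```

```bash
python3 -m handwheel '[[[0.04,0.03,0,0],[0.04,0.03,0,0],[0.04,0.03,0,0],[0.04,0.03,0,0],[0.04,0.03,0,0],[0.04,0.03,0,0],[0.04,0.03,0,0],[0.035,0.02,0,0],[0,0,0,0],[0,0,0,0]]]'
```

```text
time_s: 2.1
ee_pos: [0.4417, 0.3013, 0.2194]
eef_rot: [3.132, 0.005, 0.04]
force: [0.8, -0.7, 0.4]
grip_width: 0.0944
```

```bash
python3 -m handwheel '[[[0.007,0.005,0,0.04],[0,0,0.03,0],[0,0,0.03,0],[0,0,0.03,0],[0,0,0.03,0],[0,0,0.01,0],[0,0,0,0]]]'
python3 - <<'E'
from h import *
print(w2px("top",(.4486,.2966,.042)))
snap("side","s2.png",(200,80,380,240),3)
E
```

```text
time_s: 2.8
ee_pos: [0.446, 0.2992, 0.0871]
eef_rot: [3.134, 0.001, 0.006]
force: [0.6, 0.1, 0.6]
grip_width: 0.0937
[179.00729887 277.51934714]
```

View pics/s2.png

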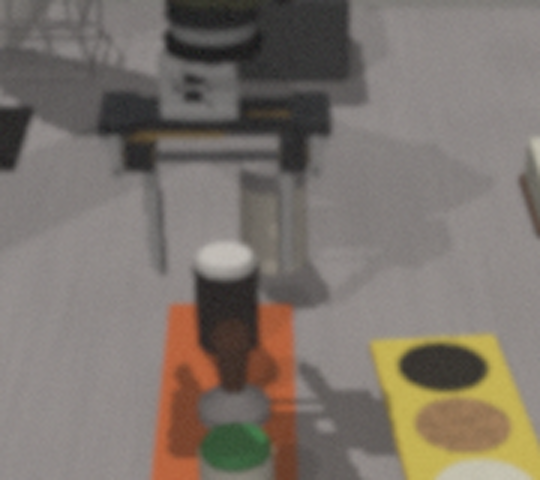

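The open fingers (about 155 and 290 px in the crop) straddle the cup (226 px), clear of the shaker. I'll descend and grip.

```bash
python3 -m handwheel '[[[0.003,0.003,0.02,0],[0,0,0.015,0],[0,0,0.003,0]]]'
python3 -m handwheel '[[[0,0,0,0],[0,0,0,0],[0,0,0,0],[0,0,0,0],[0,0,0,0],[0,0,0,0]]]' 0.03 20
python3 -m handwheel '[[[0,0,-0.02,0],[0,0,-0.03,0],[0,0,-0.03,0],[0,0,-0.03,0],[0,0,0,0]]]'
```

```text
time_s: 3.15
ee_pos: [0.4512, 0.298, 0.0535]
eef_rot: [3.138, -0.006, 0.007]
force: [0.6, -0.2, 0.5]
grip_width: 0.0937
time_s: 3.75
ee_pos: [0.4522, 0.2991, 0.0567]
eef_rot: [3.14, -0.009, 0.007]
force: [0.1, -0.1, -0.4]
grip_width: 0.0537
time_s: 4.25
ee_pos: [0.4504, 0.2987, 0.1694]
eef_rot: [3.138, -0.006, 0.007]
force: [0.6, -0.1, -2.1]
grip_width: 0.0536
```

```bash
python3 -m handwheel '[[[0.01,0.02,0,0],[0.02,0.035,0,0],[0.02,0.035,0,0],[0.02,0.035,0,0],[0.02,0.035,0,0],[0.02,0.035,0,0],[0.02,0.035,0,0],[0.02,0.035,0,0],[0.02,0.035,0,0],[0.02,0.035,0,0]]]'
python3 -m handwheel '[[[0.003,0.035,0,0],[0,0.015,0,0],[0,0,0,0],[0,0,0,0]]]'
```

```text
time_s: 5.25
ee_pos: [0.6454, -0.0441, 0.1621]
eef_rot: [3.138, 0.004, 0.014]
force: [0.3, 0.5, -1.5]
grip_width: 0.0539
time_s: 5.65
ee_pos: [0.6489, -0.0994, 0.1568]
eef_rot: [3.139, 0.01, 0.01]
force: [1.0, 0.7, -1.4]
grip_width: 0.0539
```

```bash
python3 -m handwheel '[[[-0.005,-0.009,0.02,0.01],[0,0,0.03,0],[0,0,0.02,0],[0,0,0.005,0],[0,0,0,0]]]'
```

```text
time_s: 6.15
ee_pos: [0.6427, -0.0822, 0.0808]
eef_rot: [3.14, 0.008, 0.006]
force: [0.5, 0.3, -0.8]
grip_width: 0.0542
```

```bash
python3 -m handwheel '[[[0,0.007,0.004,0],[0,0,0.003,0],[0,0,0,0]]]'
python3 -m handwheel '[[[0,0,0.003,0],[0,0,0,0]]]'
python3 - <<'E'
from h import *
st()
snap("side","s3.png",(280,180,470,330),3)
E
```

```text
time_s: 6.45
ee_pos: [0.6437, -0.0889, 0.076]
eef_rot: [3.139, 0.004, 0.007]
force: [0.0, 0.6, -1.7]
grip_width: 0.0536
time_s: 6.65
ee_pos: [0.6441, -0.0892, 0.0737]
eef_rot: [3.139, 0.003, 0.007]
force: [-0.1, 0.2, -1.2]
grip_width: 0.054
{'time_s': 6.65, 'qpos': [-0.1926, 0.6688, 1.3447, -0.0036, 1.1306, -0.1982], 'joint_vel': [-0.0032, -0.0114, -0.0108, 0.0007, 0.0073, -0.0003], 'tau': [-0.0122, -71.0032, -33.037, 0.0517, -0.0583, -0.0018], 'ee_pos': [0.6441, -0.0892, 0.0737], 'eef_rot': [3.1389, 0.0031, 0.007], 'force': [-0.0731, 0.2249, -1.1831], 'moment': [-0.076, 0.0856, 0.0387], 'grip_width': 0.054}
```

View pics/s3.png

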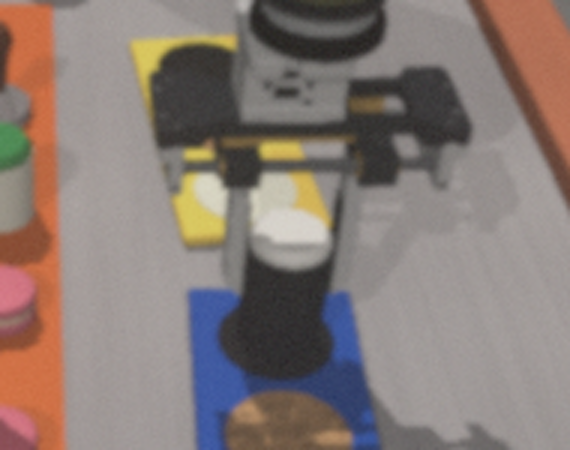

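The cup is over the black mark (foot near (278,365) in the crop) with about 5 mm still to go, so I lower it gently until contact.

```bash
python3 -m handwheel '[[[0,0,0.003,0],[0,0,0,0]]]'; python3 -m handwheel '[[[0,0,0.003,0],[0,0,0,0]]]';  python3 -m handwheel '[[[0,0,0.002,0],[0,0,0,0]]]'
```

```text
time_s: 6.9
ee_pos: [0.6443, -0.0892, 0.0711]
eef_rot: [3.139, 0.002, 0.007]
force: [-0.2, -0.0, -1.6]
grip_width: 0.054
time_s: 7.1
ee_pos: [0.6443, -0.0892, 0.0677]
eef_rot: [3.139, 0.002, 0.007]
force: [-0.0, 0.0, -2.0]
grip_width: 0.0536
time_s: 7.3
ee_pos: [0.6443, -0.0893, 0.0665]
eef_rot: [3.139, 0.002, 0.007]
force: [0.1, -0.1, -1.2]
grip_width: 0.0541
```

```bash
python3 -m handwheel '[[[0,0,0.002,0],[0,0,0,0]]]'; python3 -m handwheel '[[[0,0,0.002,0],[0,0,0,0]]]'
```

```text
time_s: 7.5
ee_pos: [0.6447, -0.0894, 0.0667]
eef_rot: [3.138, 0.001, 0.007]
force: [0.3, 0.4, -1.8]
grip_width: 0.0537
time_s: 7.7
ee_pos: [0.6452, -0.0895, 0.0664]
eef_rot: [3.138, -0.001, 0.007]
force: [-0.5, 0.2, -1.4]
grip_width: 0.054
```

Height has stopped changing, so it's in contact. Release, rise and go over the white cup.

```bash
python3 -m handwheel '[[[0,0,0,0],[0,0,0,0],[0,0,0,0],[0,0,0,0],[0,0,0,0],[0,0,-0.02,0],[0,0,-0.03,0],[0,0,-0.03,0],[0,0,-0.03,0],[0,0,0,0]]]' 0.094
python3 -m handwheel '[[[-0.02,-0.015,0,0],[-0.04,-0.03,0,0],[-0.04,-0.03,0,0],[-0.04,-0.03,0,0],[-0.03,-0.03,0,0],[-0.01,-0.01,0,0],[0,0,0,0],[0,0,0,0]]]'
```

```text
time_s: 8.7
ee_pos: [0.6445, -0.089, 0.1779]
eef_rot: [3.138, 0.002, 0.007]
force: [0.1, -0.2, -0.2]
grip_width: 0.0942
time_s: 9.5
ee_pos: [0.4573, 0.0571, 0.1732]
eef_rot: [3.138, 0.005, 0.006]
force: [0.2, -1.1, 0.4]
grip_width: 0.0942
```

```bash
python3 - <<'E'
from h import *
snap("top","t2.png",(145,160,495,310),2.2)
E
```

```text
(no output)
```

View pics/t2.png

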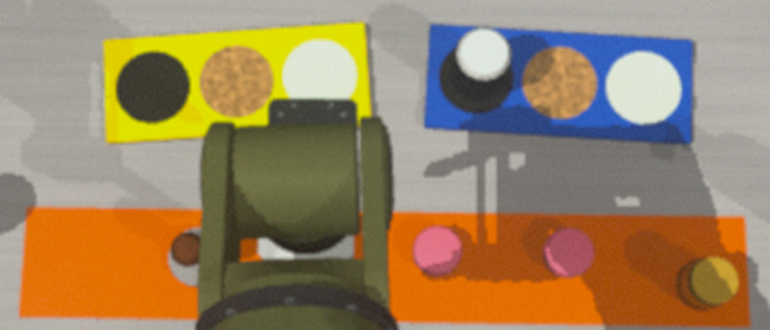

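The black cup's lid is at (483,54) in the crop, over the black mark. Continuing with the white cup.

```bash
python3 - <<'E'
from h import *
print(px2w("top",483.5/2.2-.5+145,54.5/2.2-.5+160,.09))
E
python3 -m handwheel '[[[0.003,-0.003,0.02,0.007],[0,0,0.03,0],[0,0,0.03,0],[0,0,0.03,0],[0,0,0.005,0],[0,0,0,0]]]'
```

```text
[ 0.6445 -0.0911  0.09  ]
time_s: 10.15
ee_pos: [0.4662, 0.0545, 0.0538]
eef_rot: [3.138, 0.003, -0.009]
force: [0.4, 0.4, -0.2]
grip_width: 0.0943
```

```bash
python3 -m handwheel '[[[-0.004,-0.006,0.006,-0.005],[0,0,0.002,0],[0,0,0,0]]]'
python3 -m handwheel '[[[0,0,0,0],[0,0,0,0],[0,0,0,0],[0,0,0,0],[0,0,0,0],[0,0,0,0]]]' 0.03 20
python3 -m handwheel '[[[0,0,-0.02,0],[0,0,-0.03,0],[0,0,-0.03,0],[0,0,-0.02,0],[0,0,0,0]]]'
```

```text
time_s: 10.45
ee_pos: [0.4639, 0.0605, 0.0477]
eef_rot: [3.138, -0.001, -0.004]
force: [0.2, -0.3, -0.3]
grip_width: 0.0942
time_s: 11.05
ee_pos: [0.4648, 0.0607, 0.0495]
eef_rot: [3.138, -0.004, -0.004]
force: [-0.0, -0.5, -1.1]
grip_width: 0.0535
time_s: 11.55
ee_pos: [0.4632, 0.0609, 0.1515]
eef_rot: [3.138, 0.0, -0.004]
force: [-0.2, 0.2, -2.9]
grip_width: 0.0535
```

```bash
python3 -m handwheel '[[[0.015,-0.016,0,0],[0.03,-0.032,0,0],[0.03,-0.032,0,0],[0.03,-0.032,0,0],[0.03,-0.032,0,0],[0.02,-0.02,0,0],[0.005,-0.006,0,0],[0,0,0,0],[0,0,0,0]]]'
```

```text
time_s: 12.45
ee_pos: [0.6256, 0.2351, 0.1353]
eef_rot: [3.134, 0.013, -0.006]
force: [-0.2, -0.6, -2.2]
grip_width: 0.0536
```

Target contact is at TCP z of about 0.058.

```bash
python3 -m handwheel '[[[0.003,-0.003,0.02,0],[0,0,0.03,0],[0,0,0.015,0],[0,0,0,0]]]'
```

```text
time_s: 12.85
ee_pos: [0.6263, 0.2341, 0.0691]
eef_rot: [3.134, 0.013, -0.009]
force: [-0.5, -0.5, -0.5]
grip_width: 0.0537
```

```bash
python3 -m handwheel '[[[0.002,-0.004,0.006,0],[0,0,0,0]]]'; python3 -m handwheel '[[[0,0,0.003,0],[0,0,0,0]]]'; python3 -m handwheel '[[[0,0,0.003,0],[0,0,0,0]]]';python3 -m handwheel '[[[0,0,0.003,0],[0,0,0,0]]]'
```

```text
time_s: 13.05
ee_pos: [0.6288, 0.2378, 0.0646]
eef_rot: [3.134, 0.011, -0.01]
force: [-0.4, -0.2, -1.1]
grip_width: 0.0532
time_s: 13.25
ee_pos: [0.6295, 0.2379, 0.0631]
eef_rot: [3.135, 0.009, -0.009]
force: [-0.8, 0.5, -2.0]
grip_width: 0.0533
time_s: 13.45
ee_pos: [0.6298, 0.2381, 0.0608]
eef_rot: [3.135, 0.008, -0.009]
force: [0.1, 0.3, -2.0]
grip_width: 0.0537
time_s: 13.65
ee_pos: [0.63, 0.2383, 0.0593]
eef_rot: [3.136, 0.007, -0.009]
force: [0.3, 0.2, -1.9]
grip_width: 0.0533
```

```bash
python3 -m handwheel '[[[0,0,0.003,0],[0,0,0,0]]]'; python3 -m handwheel '[[[0,0,0.003,0],[0,0,0,0]]]'
```

```text
time_s: 13.85
ee_pos: [0.6304, 0.2387, 0.0588]
eef_rot: [3.137, 0.005, -0.009]
force: [0.1, -0.6, -2.2]
grip_width: 0.0538
time_s: 14.05
ee_pos: [0.6309, 0.2391, 0.0578]
eef_rot: [3.138, 0.003, -0.009]
force: [0.5, 0.1, -1.6]
grip_width: 0.0534
```

```bash
python3 -m handwheel '[[[0,0,0.003,0],[0,0,0,0]]]'
python3 - <<'E'
from h import *
snap("side","s4.png",(280,120,440,240),4)
E
```

```text
time_s: 14.25
ee_pos: [0.6312, 0.2394, 0.0567]
eef_rot: [3.138, 0.002, -0.009]
force: [1.1, 0.1, -2.2]
grip_width: 0.0539
```

View pics/s4.png

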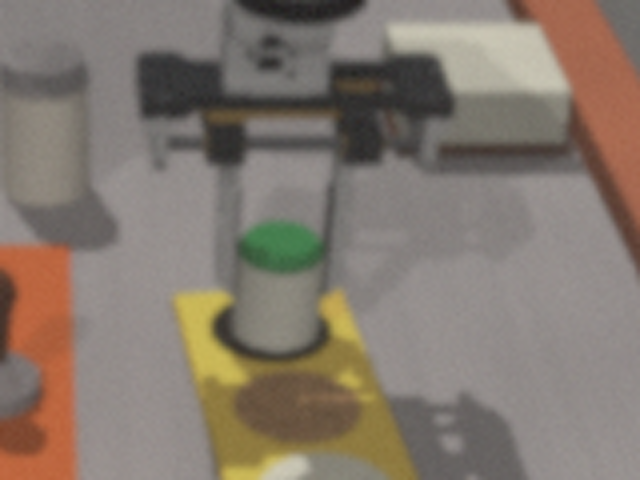

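The white cup stands upright within the black ring (foot at about (275,350) in the crop). Release and go to the jar.

```bash
python3 -m handwheel '[[[0,0,0,0],[0,0,0,0],[0,0,0,0],[0,0,0,0],[0,0,0,0],[0,0,-0.02,0],[0,0,-0.03,0],[0,0,-0.04,0],[0,0,-0.03,0],[0,0,0,0]]]' 0.094
python3 -m handwheel '[[[-0.01,0.02,0,0],[-0.015,0.04,0,0],[-0.015,0.04,0,0],[-0.015,0.04,0,0],[-0.015,0.04,0,0],[-0.015,0.04,0,0],[-0.015,0.04,0,0],[-0.015,0.04,0,0],[-0.015,0.04,0,0],[-0.015,0.04,0,0]]]'
python3 -m handwheel '[[[-0.015,0.04,0,0],[-0.015,0.04,0,0],[-0.015,0.04,0,0],[0,0.02,0,0],[0,0,0,0],[0,0,0,0]]]'
python3 - <<'E'
from h import *
snap("top","t3.png",(145,160,495,310),2.2)
E
```

```text
time_s: 15.3
ee_pos: [0.6309, 0.2393, 0.1778]
eef_rot: [3.137, 0.006, -0.009]
force: [-0.7, 1.3, 0.3]
grip_width: 0.0937
time_s: 16.3
ee_pos: [0.4752, -0.1485, 0.1738]
eef_rot: [3.138, 0.01, -0.002]
force: [0.4, -0.5, -0.1]
grip_width: 0.094
time_s: 16.9
ee_pos: [0.4235, -0.2968, 0.1712]
eef_rot: [3.14, 0.013, -0.008]
force: [0.4, 0.3, 0.6]
grip_width: 0.0938
```

View pics/t3.png

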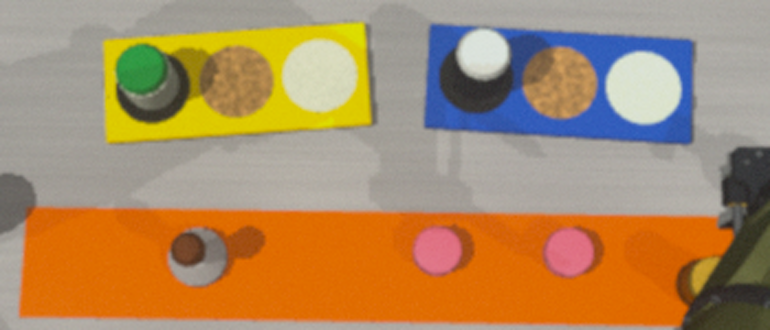

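```bash
python3 - <<'E'
from h import *
f=lambda U,V,z:px2w("top",(U+.5)/2.2-.5+145,(V+.5)/2.2-.5+160,z)
print(f(142,70,.071),f(438,250,.02),f(569,251,.02),px2w("top",537,261,.15),px2w("top",546,240,.15))
E
python3 -m handwheel '[[[0.011,0.014,0.02,0],[0,0,0.03,0],[0,0,0.03,0],[0,0,0.02,0],[0,0,0.005,0],[0,0,0,0]]]'
```

```text
[0.6295 0.2368 0.071 ] [ 0.4651 -0.0525  0.02  ] [ 0.466  -0.1807  0.02  ] [ 0.4783 -0.4162  0.15  ] [ 0.5196 -0.4364  0.15  ]
time_s: 17.55
ee_pos: [0.4365, -0.3047, 0.0634]
eef_rot: [3.139, 0.012, 0.001]
force: [0.1, -0.2, 0.5]
grip_width: 0.094
```

```bash
python3 -m handwheel '[[[0,0.007,0.012,0],[0,0,0.008,0],[0,0,0.003,0],[0,0,0,0]]]'
python3 -m handwheel '[[[0,0,0,0],[0,0,0,0],[0,0,0,0],[0,0,0,0],[0,0,0,0],[0,0,0,0]]]' 0.03 20
python3 -m handwheel '[[[0,0,-0.02,0],[0,0,-0.03,0],[0,0,-0.04,0],[0,0,-0.03,0],[0,0,0,0]]]'
```

```text
time_s: 17.95
ee_pos: [0.4377, -0.3124, 0.0412]
eef_rot: [3.136, 0.009, 0.002]
force: [0.2, -0.2, -0.0]
grip_width: 0.0942
time_s: 18.55
ee_pos: [0.4381, -0.3127, 0.0424]
eef_rot: [3.135, 0.007, 0.002]
force: [-0.8, -0.5, -0.8]
grip_width: 0.0492
time_s: 19.05
ee_pos: [0.4382, -0.3113, 0.1654]
eef_rot: [3.138, 0.01, 0.002]
force: [-0.1, 0.3, -1.5]
grip_width: 0.0478
```

```bash
python3 -m handwheel '[[[0.01,-0.02,0,0],[0.015,-0.035,0,0],[0.015,-0.035,0,0],[0.015,-0.035,0,0],[0.015,-0.035,0,0],[0.015,-0.035,0,0],[0.015,-0.035,0,0],[0.015,-0.035,0,0],[0.015,-0.035,0,0],[0.015,-0.035,0,0]]]'
python3 -m handwheel '[[[0.015,-0.035,0,0],[0.015,-0.035,0,0],[0.015,-0.03,0,0],[0.005,-0.02,0,0],[0,0,0,0],[0,0,0,0]]]'
```

```text
time_s: 20.05
ee_pos: [0.5836, 0.0337, 0.1531]
eef_rot: [3.139, 0.02, -0.005]
force: [0.1, -1.0, -1.0]
grip_width: 0.0479
time_s: 20.65
ee_pos: [0.6338, 0.1629, 0.1427]
eef_rot: [3.138, 0.029, -0.0]
force: [0.6, -0.2, -1.8]
grip_width: 0.0479
```

```bash
python3 -m handwheel '[[[0.002,0.01,0.02,0],[0,0,0.03,0],[0,0,0.025,0],[0,0,0,0]]]'
```

```text
time_s: 21.05
ee_pos: [0.6326, 0.1479, 0.0646]
eef_rot: [3.137, 0.03, -0.003]
force: [0.5, -0.2, -1.8]
grip_width: 0.0477
```

```bash
python3 -m handwheel '[[[0.004,-0.005,0.005,0],[0,0,0,0]]]'; python3 -m handwheel '[[[0,0,0.003,0],[0,0,0,0]]]'; python3 -m handwheel '[[[0,0,0.003,0],[0,0,0,0]]]'
python3 - <<'E'
from h import *
snap("side","s5.png",(280,140,440,260),4)
E
```

```text
time_s: 21.25
ee_pos: [0.6372, 0.1519, 0.0607]
eef_rot: [3.137, 0.029, -0.005]
force: [-1.0, -0.5, -0.5]
grip_width: 0.0477
time_s: 21.45
ee_pos: [0.638, 0.1519, 0.0595]
eef_rot: [3.138, 0.026, -0.005]
force: [-0.4, -0.2, -0.9]
grip_width: 0.0479
time_s: 21.65
ee_pos: [0.6383, 0.152, 0.0574]
eef_rot: [3.138, 0.025, -0.005]
force: [-0.2, 0.6, -1.0]
grip_width: 0.0476
```

View pics/s5.png

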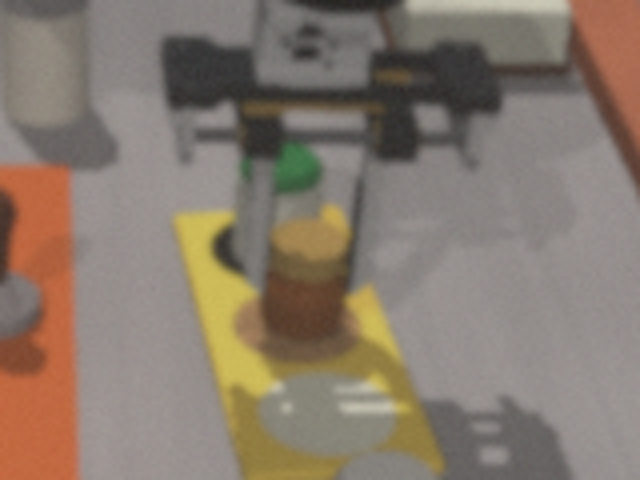

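The jar is upright over the cork, foot at about (303,338) in the crop, slightly right of the cork's centre. I'll trim x and lower it.

```bash
python3 -m handwheel '[[[-0.003,0,0.003,0],[0,0,0,0]]]'; python3 -m handwheel '[[[0,0,0.003,0],[0,0,0,0]]]'; python3 -m handwheel '[[[0,0,0.003,0],[0,0,0,0]]]'; python3 -m handwheel '[[[0,0,0.003,0],[0,0,0,0]]]'
```

```text
time_s: 21.9
ee_pos: [0.6352, 0.1521, 0.0548]
eef_rot: [3.138, 0.024, -0.005]
force: [-0.2, 0.0, -0.5]
grip_width: 0.048
time_s: 22.1
ee_pos: [0.6353, 0.1522, 0.0522]
eef_rot: [3.138, 0.023, -0.005]
force: [0.7, -0.0, -1.5]
grip_width: 0.0481
time_s: 22.3
ee_pos: [0.6356, 0.1524, 0.0517]
eef_rot: [3.139, 0.022, -0.004]
force: [0.0, 0.6, -1.2]
grip_width: 0.0486
time_s: 22.5
ee_pos: [0.6361, 0.1525, 0.0506]
eef_rot: [3.139, 0.02, -0.004]
force: [0.2, 0.4, -0.5]
grip_width: 0.0487
```

```bash
python3 -m handwheel '[[[0,0,0,0],[0,0,0,0],[0,0,0,0],[0,0,0,0],[0,0,0,0],[0,0,-0.02,0],[0,0,-0.03,0],[0,0,-0.04,0],[0,0,-0.03,0],[0,0,0,0]]]' 0.094
python3 -m handwheel '[[[-0.01,0.02,0,0],[-0.02,0.04,0,0],[-0.02,0.04,0,0],[-0.02,0.04,0,0],[-0.02,0.04,0,0],[-0.02,0.04,0,0],[-0.02,0.04,0,0],[-0.02,0.04,0,0],[-0.015,0.025,0,0],[0,0,0,0]]]'
python3 -m handwheel '[[[0,0,0,0]]]'
python3 - <<'E'
from h import *
snap("top","t4.png",(145,160,495,310),2.2)
E
```

```text
time_s: 23.5
ee_pos: [0.6379, 0.1526, 0.172]
eef_rot: [3.138, 0.024, -0.005]
force: [0.3, 0.6, -0.2]
grip_width: 0.0936
time_s: 24.5
ee_pos: [0.4623, -0.1818, 0.1703]
eef_rot: [3.139, 0.029, -0.002]
force: [-0.4, 0.4, -0.8]
grip_width: 0.0938
time_s: 24.6
ee_pos: [0.462, -0.1821, 0.1699]
eef_rot: [3.14, 0.03, -0.003]
force: [0.7, 0.9, -0.3]
grip_width: 0.0942
```

View pics/t4.png

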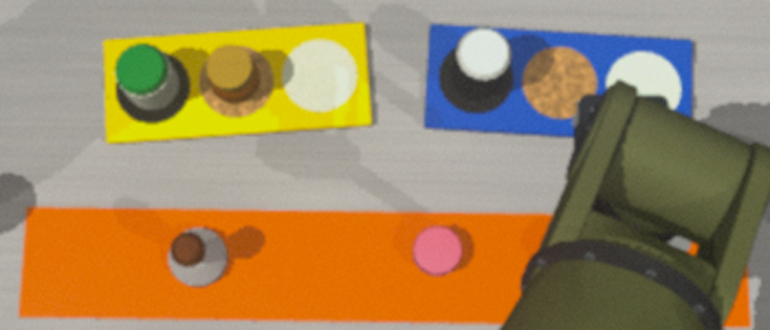

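```bash
python3 - <<'E'
from h import *
f=lambda U,V,z:px2w("top",(U+.5)/2.2-.5+145,(V+.5)/2.2-.5+160,z)
print(f(232,67,.065))
E
python3 -m handwheel '[[[0.006,0,0.03,0],[0,0,0.04,0],[0,0,0.03,0],[0,0,0.01,0],[0,0,0,0]]]'
```

```text
[0.6354 0.1507 0.065 ]
time_s: 25.15
ee_pos: [0.468, -0.1778, 0.0564]
eef_rot: [3.139, 0.028, 0.004]
force: [-0.5, -0.6, 0.9]
grip_width: 0.0937
```

```bash
python3 -m handwheel '[[[-0.001,0.003,0.015,0],[0,0,0.01,0],[0,0,0.005,0],[0,0,0,0]]]'
```

```text
time_s: 25.55
ee_pos: [0.4691, -0.1805, 0.0293]
eef_rot: [3.137, 0.023, 0.006]
force: [-0.8, 0.3, 0.3]
grip_width: 0.0943
```

```bash
python3 -m handwheel '[[[-0.003,0,0.005,0],[0,0,0.002,0],[0,0,0,0]]]'
python3 -m handwheel '[[[0,0,0,0],[0,0,0,0],[0,0,0,0],[0,0,0,0],[0,0,0,0],[0,0,0,0]]]' 0.03 10
python3 -m handwheel '[[[0,0,-0.02,0],[0,0,-0.03,0],[0,0,-0.04,0],[0,0,-0.03,0],[0,0,0,0]]]'
```

```text
time_s: 25.85
ee_pos: [0.4666, -0.1807, 0.0235]
eef_rot: [3.136, 0.021, 0.006]
force: [-0.2, -0.3, 0.2]
grip_width: 0.0938
time_s: 26.45
ee_pos: [0.4669, -0.1808, 0.0241]
eef_rot: [3.136, 0.02, 0.006]
force: [-0.2, -0.2, 0.2]
grip_width: 0.0495
time_s: 26.95
ee_pos: [0.4685, -0.1798, 0.1475]
eef_rot: [3.137, 0.023, 0.006]
force: [0.3, 0.7, -0.8]
grip_width: 0.0475
```

```bash
python3 -m handwheel '[[[0.015,0.01,0,0],[0.03,0.015,0,0],[0.03,0.015,0,0],[0.03,0.015,0,0],[0.03,0.015,0,0],[0.02,0.01,0,0],[0.01,0,0,0],[0,0,0,0],[0,0,0,0]]]'
python3 -m handwheel '[[[0,0,0.03,0],[0,0,0.03,0],[0,0,0.01,0],[0,0,0,0]]]'
```

```text
time_s: 27.85
ee_pos: [0.6373, -0.2608, 0.1339]
eef_rot: [3.141, 0.031, 0.006]
force: [-0.3, 0.5, 0.1]
grip_width: 0.0481
time_s: 28.25
ee_pos: [0.6333, -0.2604, 0.0625]
eef_rot: [3.141, 0.03, 0.006]
force: [0.0, -0.1, -0.3]
grip_width: 0.0478
```

Contact is expected at z of about 0.034.

```bash
python3 -m handwheel '[[[0.001,0,0.015,0],[0,0,0.006,0],[0,0,0,0]]]'; python3 -m handwheel '[[[0,0,0.003,0],[0,0,0,0]]]'; python3 -m handwheel '[[[0,0,0.003,0],[0,0,0,0]]]'; python3 -m handwheel '[[[0,0,0.003,0],[0,0,0,0]]]'
```

```text
time_s: 28.55
ee_pos: [0.6344, -0.2608, 0.0428]
eef_rot: [3.139, 0.027, 0.006]
force: [0.8, -0.6, 0.4]
grip_width: 0.0473
time_s: 28.75
ee_pos: [0.6347, -0.261, 0.0405]
eef_rot: [3.139, 0.026, 0.006]
force: [0.3, -0.4, -0.7]
grip_width: 0.0476
time_s: 28.95
ee_pos: [0.6349, -0.2611, 0.038]
eef_rot: [3.138, 0.025, 0.006]
force: [0.3, 0.7, -1.0]
grip_width: 0.0478
time_s: 29.15
ee_pos: [0.6352, -0.2612, 0.0353]
eef_rot: [3.138, 0.024, 0.006]
force: [0.8, 0.6, -0.5]
grip_width: 0.0475
```

```bash
python3 -m handwheel '[[[0,0,0.002,0],[0,0,0,0]]]'; python3 -m handwheel '[[[0,0,0.002,0],[0,0,0,0]]]'; python3 -m handwheel '[[[0,0,0.002,0],[0,0,0,0]]]'
```

```text
time_s: 29.35
ee_pos: [0.6353, -0.2615, 0.0342]
eef_rot: [3.137, 0.023, 0.006]
force: [-0.2, -0.0, -0.6]
grip_width: 0.0484
time_s: 29.55
ee_pos: [0.6355, -0.2617, 0.0332]
eef_rot: [3.137, 0.023, 0.006]
force: [0.7, -0.7, 0.4]
grip_width: 0.0482
time_s: 29.75
ee_pos: [0.6357, -0.2619, 0.0321]
eef_rot: [3.136, 0.022, 0.006]
force: [-0.9, -0.3, -0.1]
grip_width: 0.0476
```

```bash
python3 -m handwheel '[[[0,0,0,0],[0,0,0,0],[0,0,0,0],[0,0,0,0],[0,0,0,0],[0,0,-0.02,0],[0,0,-0.04,0],[0,0,-0.04,0],[0,0,-0.03,0],[0,0,0,0]]]' 0.094
python3 -m handwheel '[[[-0.02,-0.02,0,0],[-0.04,-0.045,0,0],[-0.04,-0.045,0,0],[-0.04,-0.045,0,0],[-0.02,-0.035,0,0],[-0.01,-0.01,0,0],[0,0,0,0],[0,0,0,0]]]'
python3 - <<'E'
from h import *
snap("top","t5.png",(145,160,495,310),2.2)
E
```

```text
time_s: 30.75
ee_pos: [0.6378, -0.2608, 0.1641]
eef_rot: [3.138, 0.026, 0.006]
force: [-0.3, -0.7, -0.2]
grip_width: 0.0938
time_s: 31.55
ee_pos: [0.4795, -0.0789, 0.1624]
eef_rot: [3.139, 0.03, 0.005]
force: [0.1, -0.1, 0.2]
grip_width: 0.0942
```

View pics/t5.png

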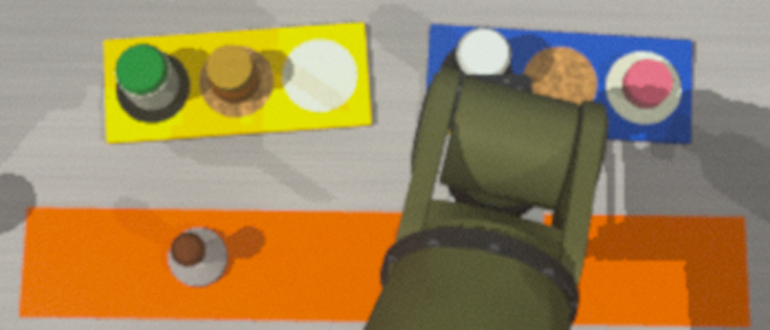

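The macaron lies on the white mark at (649,83) in the crop. On to the second one.

```bash
python3 - <<'E'
from h import *
f=lambda U,V,z:px2w("top",(U+.5)/2.2-.5+145,(V+.5)/2.2-.5+160,z)
print(f(649,83,.03))
E
python3 -m handwheel '[[[-0.011,-0.026,0,0],[0,0,0.03,0],[0,0,0.04,0],[0,0,0.03,0],[0,0,0.005,0],[0,0,0,0]]]'
```

```text
[ 0.6344 -0.2621  0.03  ]
time_s: 32.2
ee_pos: [0.4692, -0.0573, 0.0538]
eef_rot: [3.139, 0.028, -0.001]
force: [-0.4, 0.8, 0.4]
grip_width: 0.0942
```

```bash
python3 -m handwheel '[[[-0.004,-0.005,0.015,0],[0,0,0.01,0],[0,0,0.004,0],[0,0,0.002,0],[0,0,0,0]]]'
```

```text
time_s: 32.7
ee_pos: [0.4684, -0.0544, 0.0264]
eef_rot: [3.137, 0.022, -0.002]
force: [0.7, 0.4, 0.1]
grip_width: 0.0937
```

```bash
python3 -m handwheel '[[[-0.003,-0.002,0.003,0],[0,0,0,0]]]'
python3 -m handwheel '[[[0,0,0,0],[0,0,0,0],[0,0,0,0],[0,0,0,0],[0,0,0,0],[0,0,0,0]]]' 0.03 10
python3 -m handwheel '[[[0,0,-0.02,0],[0,0,-0.03,0],[0,0,-0.04,0],[0,0,-0.04,0],[0,0,0,0]]]'
```

```text
time_s: 32.9
ee_pos: [0.4657, -0.0525, 0.0241]
eef_rot: [3.137, 0.02, -0.003]
force: [-0.5, 0.0, -0.1]
grip_width: 0.094
time_s: 33.5
ee_pos: [0.466, -0.0525, 0.0247]
eef_rot: [3.137, 0.019, -0.002]
force: [0.6, -1.0, -1.0]
grip_width: 0.0493
time_s: 34.0
ee_pos: [0.4677, -0.0518, 0.1584]
eef_rot: [3.138, 0.023, -0.003]
force: [-0.8, -0.8, -1.8]
grip_width: 0.0477
```

```bash
python3 -m handwheel '[[[0.015,-0.01,0,0],[0.03,-0.02,0,0],[0.03,-0.02,0,0],[0.03,-0.02,0,0],[0.03,-0.02,0,0],[0.03,-0.02,0,0],[0.01,-0.01,0,0],[0,0,0,0],[0,0,0,0]]]'
python3 -m handwheel '[[[0,0,0.03,0],[0,0,0.03,0],[0,0,0.02,0],[0,0,0,0]]]'
```

```text
time_s: 34.9
ee_pos: [0.6474, 0.0721, 0.1469]
eef_rot: [3.137, 0.028, -0.004]
force: [0.5, -0.1, 0.0]
grip_width: 0.0478
time_s: 35.3
ee_pos: [0.6428, 0.0686, 0.065]
eef_rot: [3.136, 0.027, -0.006]
force: [0.1, -0.1, 0.1]
grip_width: 0.0476
```

```bash
python3 -m handwheel '[[[0.001,0,0.015,0],[0,0,0.008,0],[0,0,0,0]]]'; python3 -m handwheel '[[[0,0,0.003,0],[0,0,0,0]]]'; python3 -m handwheel '[[[0,0,0.003,0],[0,0,0,0]]]'; python3 -m handwheel '[[[0,0,0.003,0],[0,0,0,0]]]';  python3 -m handwheel '[[[0,0,0.002,0],[0,0,0,0]]]'; python3 -m handwheel '[[[0,0,0.002,0],[0,0,0,0]]]'
```

```text
time_s: 35.6
ee_pos: [0.6434, 0.0673, 0.0428]
eef_rot: [3.136, 0.025, -0.008]
force: [0.4, -0.9, 0.3]
grip_width: 0.0477
time_s: 35.8
ee_pos: [0.6437, 0.0672, 0.0406]
eef_rot: [3.137, 0.023, -0.008]
force: [-0.2, -0.4, -0.9]
grip_width: 0.0478
time_s: 36.0
ee_pos: [0.644, 0.0672, 0.0382]
eef_rot: [3.137, 0.022, -0.008]
force: [0.2, -0.1, -1.0]
grip_width: 0.0478
time_s: 36.2
ee_pos: [0.6443, 0.0674, 0.0354]
eef_rot: [3.137, 0.021, -0.007]
force: [0.8, -0.5, -0.2]
grip_width: 0.0479
time_s: 36.4
ee_pos: [0.6446, 0.0674, 0.0343]
eef_rot: [3.137, 0.02, -0.007]
force: [0.2, -0.0, -0.5]
grip_width: 0.0478
time_s: 36.6
ee_pos: [0.6448, 0.0674, 0.0331]
eef_rot: [3.137, 0.019, -0.007]
force: [-0.0, 0.5, -1.3]
grip_width: 0.0477
```

Same contact height as the first macaron. Release, retreat up and back, and look.

```bash
python3 -m handwheel '[[[0,0,0,0],[0,0,0,0],[0,0,0,0],[0,0,0,0],[0,0,0,0],[0,0,-0.02,0],[0,0,-0.04,0],[0,0,-0.04,0],[0,0,-0.04,0],[0,0,-0.02,0]]]' 0.094
python3 -m handwheel '[[[-0.03,0,0,0],[-0.04,0,-0.02,0],[-0.04,0,-0.02,0],[-0.04,0,-0.02,0],[-0.04,0,0,0],[-0.04,0,0,0],[-0.03,0,0,0],[0,0,0,0],[0,0,0,0],[0,0,0,0]]]'
python3 - <<'E'
from h import *
snap("top","t6.png",(145,160,495,310),2.2)
im=imaging.camera("side")[:,:,::-1]
cv2.imwrite("pics/s6.png",cv2.resize(im[120:400,225:435],None,fx=2.1,fy=2.1,interpolation=cv2.INTER_CUBIC))
E
```

```text
time_s: 37.6
ee_pos: [0.6462, 0.068, 0.1938]
eef_rot: [3.136, 0.028, -0.007]
force: [0.4, -0.7, 0.9]
grip_width: 0.0939
time_s: 38.6
ee_pos: [0.3795, 0.0701, 0.2661]
eef_rot: [3.137, 0.017, -0.008]
force: [0.6, -0.4, 0.5]
grip_width: 0.0943
```

View pics/t6.png

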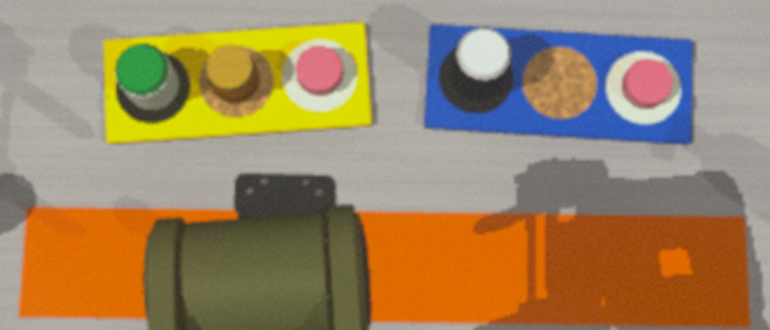

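View pics/s6.png

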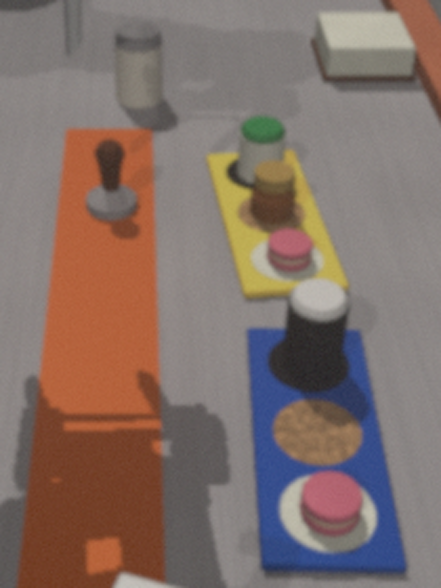

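Both views show all five items upright on their marks, the blue cork empty and the tamper in place. I'll do a final number check on the last macaron at (320,70) in the top crop, then hand in.

```bash
python3 - <<'E'
from h import *
p=px2w("top",320.5/2.2-.5+145,70.5/2.2-.5+160,.03);print(p)
if abs(p[0]-.6435)<.011 and abs(p[1]-.0684)<.011: print(ctrl.hand_in())
E
```

```text
[0.6433 0.0669 0.03  ]
the job is handed in; nothing more can be done
None
```

I made up both orders and handed the job in at about 38.7 s of the 134 s allowed. The black cup, white cup and honey jar went out first. Then one macaron went to the blue tray and the other to the yellow. The hand-in gives no verdict.

- **Placement:** in the top camera, each item's centre was within about 2 mm of its mark, against the 15 mm allowed. Both cameras show everything upright and the blue tray's cork empty.
- **Robot:** it had pulled clear, with the TCP at about z 0.27 m, and was touching nothing.
- **Left alone:** the tamper and sugar shaker look undisturbed in the last side picture. The gel bottle was mostly outside the last crops. I didn't re-measure any of the three.
- **Contact:** the force reading did not rise when items touched down. I judged contact by the descent slowing at the expected height. The tool had also drifted about 0.03 rad in tilt by the end, with no visible effect on placement.

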